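# Rack the small breads in reverse order

### The job

Move the four small breads in their tins from the wire cooling rack to the wooden rack, one in the middle of each bay and in the reverse order: the one at the left end of the wire rack goes into the right-hand end bay of the wooden rack, the next one into the bay beside it, and so on (left and right as the robot sees them). Keep every bread upright all the way, leave them standing flat on the plank, and do not knock over the drinking glass.

Things in the scene. Friction and masses are not known exactly. Their poses are not given: they have to be found in the camera images.
- tin_round: Small bread in a round black tin, 62 mm across, tin 42 mm high, brown crust domed to 56 mm; about 0.19 kg. Its walls are straight and vertical; grip it by the tin. The origin is the centre of its underside, z up.
- tin_dariole: Small bread in a narrow, tall round black tin, 44 mm across, tin 58 mm high, crust to 70 mm; about 0.14 kg. Its walls are straight and vertical; grip it by the tin. The origin is the centre of its underside, z up.
- tin_square: Small bread in a square black tin, 58 x 58 mm, tin 42 mm high, crust to 54 mm; about 0.20 kg. Its walls are straight and vertical; grip it by the tin. The origin is the centre of its underside, z up, x and y along its sides.
- tin_oblong: Small bread in an oblong black tin, 42 mm (x) x 68 mm (y), tin 42 mm high, crust to 54 mm; about 0.17 kg. Its walls are straight and vertical; grip it by the tin. The origin is the centre of its underside, z up.
- cradle_round: Bay of the wire cooling rack: a fixed wire cradle, 84 (x) x 88 (y) mm, where the round bread stands at the start. Origin: centre of its underside, 12 mm above the table; y along the row, +y to the robot's left. It carries the tin 6 mm above its origin; side rails at y = +-42.5 mm rise 9 mm more. The four bays look alike, 90 mm apart, in an order that differs each time.
- cradle_dariole: Bay of the wire cooling rack: a fixed wire cradle, 84 (x) x 88 (y) mm, where the narrow tall bread stands at the start. Origin: centre of its underside, 12 mm above the table; y along the row, +y to the robot's left. It carries the tin 6 mm above its origin; side rails at y = +-42.5 mm rise 9 mm more. The four bays look alike, 90 mm apart, in an order that differs each time.
- cradle_square: Bay of the wire cooling rack: a fixed wire cradle, 84 (x) x 88 (y) mm, where the square bread stands at the start. Origin: centre of its underside, 12 mm above the table; y along the row, +y to the robot's left. It carries the tin 6 mm above its origin; side rails at y = +-42.5 mm rise 9 mm more. The four bays look alike, 90 mm apart, in an order that differs each time.
- cradle_oblong: Bay of the wire cooling rack: a fixed wire cradle, 84 (x) x 88 (y) mm, where the oblong bread stands at the start. Origin: centre of its underside, 12 mm above the table; y along the row, +y to the robot's left. It carries the tin 6 mm above its origin; side rails at y = +-42.5 mm rise 9 mm more. The four bays look alike, 90 mm apart, in an order that differs each time.
- wood_rack: Fixed rack to fill: a pale plank 92 (x) x 374 (y) x 18 mm; five dark strips across it, 10 mm high, 5 mm thick, 80 mm long, at y = 0, +-90, +-180 mm, make four bays. Origin: centre of its underside; +y along the row to the robot's left. Bay middles: x = 0, y = +-45, +-135 mm; bay floor z = 18 mm. Nearer or farther than the wire rack, turned up to 5 degrees.
- glass: Empty clear drinking glass, 62 mm across the rim, 90 mm high, standing just off one end of the wooden rack. Origin: centre of its underside, z up.
Not all that is in view belongs to the job. Leave any green or yellow look-alike of the tin_dariole alone.

How it is judged:
By the outcome, as a careful person would: the job done as asked, in the order asked, and still so for the second after the job is handed in, with the robot touching nothing.
It also fails if it takes over 90 s, if anything falls off the work surface, if the arm or the gripper's body presses on something with over 40 N, if the wrist force passes 120 N, or if a joint passes its speed limit or range.

### The arm

A 6-joint arm with a two-finger parallel gripper is mounted at the origin on the work surface. World frame = base frame: x ahead of the robot, y to its left, z up, the work surface at z = 0. Lengths are in m, angles in rad, forces in N, time in s.
With the tool pointing down it reaches from about 0.25 to 0.725 m from the base axis. Payload 4 kg.
Tool frame: the origin (TCP) lies on the centre line of the jaws, within the pads' length; the fingertips stand 11 mm ahead of it and the grasp point (between the pads) lies 8 mm behind it; z points along the fingers, x is the direction in which the jaws open and shut, and the axes are right-handed (so a half turn about z gives the same grasp; the last joint's range is limited). The gripper opens to 85 mm and grips with 20 to 120 N. Pads are 22 mm wide; open, the fingers measure 114 mm over their backs; the gripper's body (76 mm by 85 mm) begins 54 mm behind the grasp point. The pads swing forward as they close: fully open they stand 13 mm farther back than shut.
Start: joints at [1.142, 0.241, 0.005, 1.335, 0, 1.571], TCP at [0.208, 0.455, 0.22] pointing down, gripper open.
Joint ranges: [-2.72, 2.72], [-1.05, 1.87], [-1.09, 1.28], [-1.99, 2.15], [-1.42, 1.44], [-3.14, 3.14]. Speed limits (rad/s): [2.79, 2.79, 3.14, 3.14, 3.14, 3.14].

### API

Orientations are given as a unit quaternion [x, y, z, w].
In Python, from workcell import bot, viewer, order gives the robot as it stands. The module is installed in compiled form; this text tells all that it offers.
- The arm moves only by the tool send_rows, never from a script. Its argument "increments" is a list that holds one entry, the list of rows, each a list of 4 numbers: the shift along the tool's x, y, z in m, then the turn about the tool's z in degrees. A call has exactly 8 rows; each row shifts and turns the pose as measured when the row begins, along the tool's axes as they then stand; what a row does not reach is not made up. A row lasts 1/10 s, in which the tool goes at most 50 mm and 8.59 degrees, less where a joint would pass 70% of its speed; a pose out of reach is approached as far as the arm can. A call is refused whole if a number of a shift passes 0.05 or a number of a turn 8.59, either way. A call with a gripper value outside its range is refused whole. "hand" is the closure, from -1 (fully open) to 1 (shut), so that 0 is half open, set as the call begins (left out, the last holds). The fingers move at their own pace and stop on an object; the grip force is fixed at half the most. Time passes only in rows, so rows that do not move let the fingers close, or fill a call up. It gives the time, the measured TCP pose, the force and the opening at its end, in the units of the state.
- bot.get_obs(): the state, without advancing time (a new reading comes with each control period).
- viewer.camera(name): name is "scene" or "side" or "wrist"; returns a dict with "image" (400x640x3 uint8, red, green, blue), "range_z" (400x640 float32, m along the optical axis (not along the pixel's ray), 0 where there is no reading), "camera_matrix" (3x3 intrinsics, pixels), "eye" and "rotation" of the camera in the world. Camera axes: x right, y down, z forward; pixel columns grow to the right and rows downward; lengths in m; the calibration is good to about 2 mm. A picture is of the moment at which its call begins.
- order.job_done(): hands the job in, once; it reports no verdict.
The state is a dict: "clock": time; "joint_pos": joint angles; "joint_vel": joint speeds; "tau": joint torques, N m; "eef_pos": TCP position; "tool_rot": TCP orientation; "ft_force": force on the tool from outside, world axes, zero at the start; "ft_torque": the same for the moment, N m; "grip_width": finger opening in m.
Only numpy, scipy, OpenCV 4.12 (cv2) and the standard library are available. Lean on these libraries where they do the work, as an engineer would, in place of code of your own. Each camera call takes 0.05 s, during which the arm holds its last target.

## Working session

There is one attempt and no reset: what is moved stays moved. The work goes in short steps, Python scripts to look and compute and a tool call to move; the robot and the scene stay as the last step left them, time stands still between calls to the robot, and variables do not carry over. Pictures are saved under pics/ and viewed, and the job is handed in when it is done.

Besides the shell and the picture viewer there is one more tool, called after ">>>" as name([rows], argument=value, ...), one row to a line, values as JSON. send_rows: Moves the arm, as the interface text tells. Its arguments: {"type":"object","properties":{"increments":{"type":"array","items":{"type":"array","items":{"type":"array","items":{"type":"number"}}}},"hand":{"type":"number"}},"required":["increments"]}

```bash
mkdir -p pics; python3 - <<'E'
from workcell import bot, viewer, order
import cv2,numpy as np
print(bot.get_obs())
for n in ["scene","side","wrist"]:
    c=viewer.camera(n); cv2.imwrite(f"pics/{n}0.png",c["image"][:,:,::-1]); np.savez(f"{n}0.npz",**c)
    print(n,c["camera_matrix"].tolist(),c["eye"],c["rotation"].tolist())
E
```

```text
{'clock': 0.0, 'joint_pos': array([1.14197822e+00, 2.41426381e-01, 3.71711547e-03, 1.33517053e+00,
       1.73874309e-05, 1.57077358e+00]), 'joint_vel': array([-7.59859438e-04,  7.65930159e-04, -8.67699534e-05, -1.42451310e-03,
       -7.36478498e-04,  3.41611198e-04]), 'tau': array([ 2.01075331e-03, -3.72322369e+01,  2.52405882e+01,  1.71317614e-02,
        8.05139575e-05, -4.71673133e-06]), 'eef_pos': array([0.20762365, 0.45414178, 0.21890355]), 'tool_rot': array([ 8.41360210e-01,  5.40473784e-01, -8.81184870e-04,  5.55695322e-04]), 'ft_force': array([-0.35737457,  0.5236182 ,  0.86069889]), 'ft_torque': array([-0.03435204,  0.04083118, -0.04952438]), 'grip_width': 0.08556399148191554}
scene [[371.0988527548563, 0.0, 320.5516564180724], [0.0, 371.0988527548563, 201.39422079229138], [0.0, 0.0, 1.0]] [0.97196906 0.353614   0.69616426] [0.4371819992150648, 0.8387203207448781, -0.2908363156981322, -0.14434112582027442]
side [[396.24830305809087, 0.0, 317.44903943328256], [0.0, 396.24830305809087, 194.6443921586085], [0.0, 0.0, 1.0]] [ 0.46043491 -0.54290443  0.58450304] [0.9085208524686507, -0.08078047708317768, 0.04115248186901235, -0.40788582763792014]
wrist [[292.7380146621707, 0.0, 320.69510879183287], [0.0, 292.7380146621707, 198.92996043858668], [0.0, 0.0, 1.0]] [0.13796968 0.48572277 0.37476229] [0.8315337899332469, 0.534411574906522, 0.0809193079808144, 0.1280932878846026]
```

View pics/scene0.png

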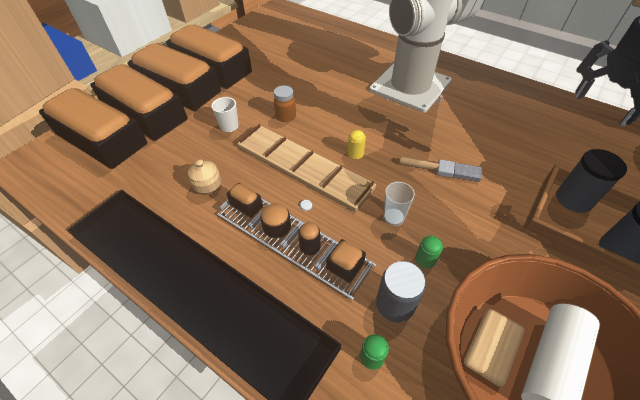

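View pics/side0.png

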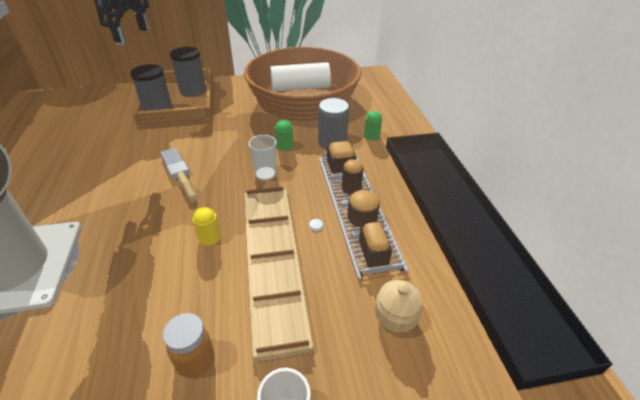

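View pics/wrist0.png

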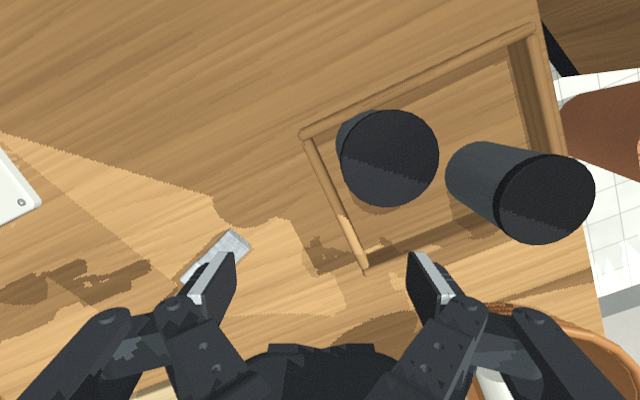

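```bash
cat > h.py <<'E'
import numpy as np,cv2
from scipy.spatial.transform import Rotation as R
class Cam:
    def __init__(s,f):
        d=dict(np.load(f)) if isinstance(f,str) else f
        s.im=d["image"];s.z=d["range_z"];s.K=d["camera_matrix"];s.e=d["eye"];s.R=R.from_quat(d["rotation"]).as_matrix()
    def ray(s,u,v,h):
        d=s.R@np.linalg.solve(s.K,[u,v,1.]);return s.e+d*(h-s.e[2])/d[2]
    def cloud(s):
        v,u=np.indices(s.z.shape);p=np.stack([(u-s.K[0,2])/s.K[0,0],(v-s.K[1,2])/s.K[1,1],np.ones_like(u,float)],-1)*s.z[...,None]
        return p@s.R.T+s.e
    def proj(s,p):
        q=s.K@(s.R.T@(np.asarray(p)-s.e));return q[:2]/q[2]
E
python3 - <<'E'
from h import *
a=Cam("scene0.npz");b=Cam("side0.npz")
cv2.imwrite("pics/c1.png",cv2.resize(a.im[110:310,190:440,::-1],None,fx=3,fy=3,interpolation=2)[:600,:750])
cv2.imwrite("pics/c2.png",cv2.resize(b.im[110:370,150:430,::-1],None,fx=2.2,fy=2.2,interpolation=2))
for c in(a,b):
    P=c.cloud();H=cv2.cvtColor(c.im,cv2.COLOR_RGB2HSV)
    # crust points above z=.04 in workspace, by height image
    m=((P[...,2]>.03)&(P[...,2]<.12)&(c.z>0)&(P[...,0]>.2)&(P[...,0]<.8)&(abs(P[...,1])<.45)).astype(np.uint8)
    n,l,s,ct=cv2.connectedComponentsWithStats(m)
    for i in range(1,n):
        if s[i,4]>60:
            q=P[l==i];print(ct[i].round(),s[i,4],q.min(0).round(3),q.max(0).round(3),np.median(c.im[l==i],0))
    print(np.median(P[(abs(P[...,2])<.01)][:,2]))
E
```

```text
[284. 100.] 519 [ 0.309 -0.257  0.03 ] [ 0.366 -0.2    0.088] [148. 104.  72.]
[225. 110.] 568 [ 0.428 -0.367  0.03 ] [ 0.493 -0.301  0.078] [207. 201. 190.]
[356. 140.] 311 [ 0.334 -0.005  0.03 ] [0.373 0.04  0.072] [215. 183.  72.]
[203. 175.] 780 [ 0.621 -0.248  0.03 ] [ 0.69  -0.181  0.092] [220. 179. 131.]
[244. 199.] 698 [ 0.632 -0.125  0.03 ] [ 0.675 -0.056  0.076] [128.  92.  60.]
[398. 199.] 904 [0.445 0.168 0.03 ] [0.507 0.229 0.092] [154. 148. 138.]
[275. 219.] 760 [ 0.63  -0.024  0.03 ] [0.689 0.034 0.077] [165. 117.  75.]
[309. 237.] 557 [0.638 0.074 0.031] [0.68  0.116 0.091] [74. 57. 47.]
[430. 248.] 487 [0.519 0.284 0.03 ] [0.558 0.327 0.072] [ 66. 128.  71.]
[345. 259.] 1013 [0.624 0.149 0.03 ] [0.683 0.208 0.075] [157. 112.  72.]
[473. 302.] 2797 [0.486 0.379 0.03 ] [0.757 0.45  0.098] [161.  99.  61.]
[401. 289.] 2056 [0.624 0.263 0.03 ] [0.697 0.338 0.113] [225. 229. 231.]
[476. 336.] 252 [0.584 0.444 0.03 ] [0.699 0.45  0.041] [133. 108.  79.]
[374. 349.] 661 [0.748 0.292 0.03 ] [0.792 0.335 0.073] [ 68. 142.  76.]
0.0003669305852107563
[326. 126.] 3719 [0.485 0.067 0.03 ] [0.755 0.45  0.112] [109.  82.  73.]
[196. 111.] 89 [0.279 0.445 0.03 ] [0.348 0.45  0.052] [117.  87.  56.]
[166. 113.] 96 [0.201 0.446 0.03 ] [0.271 0.45  0.052] [115.  85.  55.]
[373. 121.] 292 [0.748 0.288 0.03 ] [0.79  0.325 0.071] [ 71. 124.  70.]
[284. 130.] 322 [0.513 0.28  0.03 ] [0.557 0.321 0.072] [ 67. 121.  67.]
[263. 152.] 850 [0.446 0.165 0.03 ] [0.507 0.228 0.091] [145. 144. 137.]
[369. 226.] 1918 [ 0.626 -0.128  0.03 ] [0.688 0.025 0.076] [146.5 114.   74. ]
[205. 221.] 562 [ 0.33  -0.008  0.03 ] [0.373 0.033 0.072] [183.5 165.   45. ]
[399. 304.] 1812 [ 0.619 -0.256  0.03 ] [ 0.687 -0.187  0.093] [187. 162. 120.]
[187. 341.] 2071 [ 0.306 -0.263  0.03 ] [ 0.364 -0.206  0.087] [176. 175. 171.]
[284. 383.] 1083 [ 0.428 -0.348  0.03 ] [ 0.493 -0.303  0.077] [164. 162. 153.]
3.873877541227255e-05
```

```bash
ls -la pics
```

```text
total 2056
drwxr-xr-x 2 agent agent   4096 Dec  7 13:25 .
drwxr-xr-x 3 agent agent   4096 Dec  7 13:25 ..
-rw-r--r-- 1 agent agent 528060 Dec  7 13:25 c1.png
-rw-r--r-- 1 agent agent 423323 Dec  7 13:25 c2.png
-rw-r--r-- 1 agent agent 373676 Dec  7 13:24 scene0.png
-rw-r--r-- 1 agent agent 376473 Dec  7 13:24 side0.png
-rw-r--r-- 1 agent agent 386464 Dec  7 13:24 wrist0.png
```

View pics/c1.png

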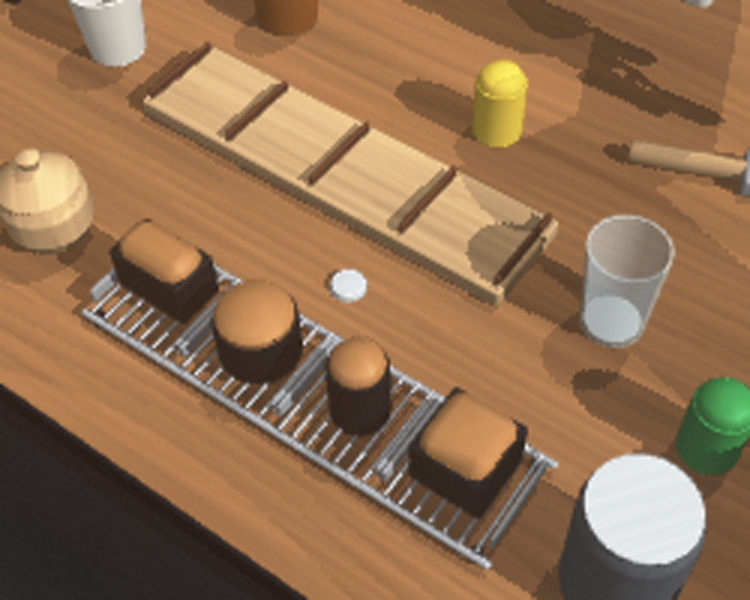

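View pics/c2.png

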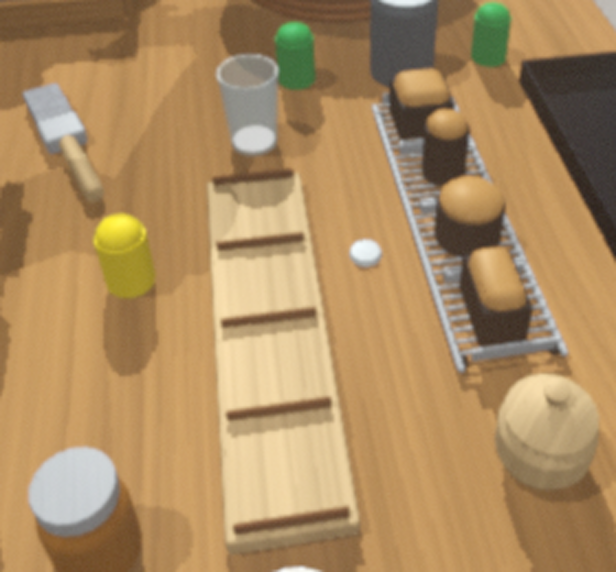

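```bash
python3 - <<'E'
from h import *
for f in("scene0.npz","side0.npz"):
    c=Cam(f);P=c.cloud();H=cv2.cvtColor(c.im,cv2.COLOR_RGB2HSV)
    print(f)
    # plank top by height
    m=((abs(P[...,2]-.018)<.005)&(P[...,0]>.36)&(P[...,0]<.58)&(P[...,1]>-.32)&(P[...,1]<.16)&(c.z>0)).astype(np.uint8)
    n,l,s,ct=cv2.connectedComponentsWithStats(m)
    for i in range(1,n):
        if s[i,4]>60:print("pl",ct[i].round(),s[i,4],P[l==i].min(0).round(3),P[l==i].max(0).round(3))
    # whole rack >9mm
    m=((P[...,2]>.010)&(P[...,2]<.04)&(P[...,0]>.38)&(P[...,0]<.59)&(P[...,1]>-.30)&(P[...,1]<.18)&(c.z>0)).astype(np.uint8)
    n,l,s,ct=cv2.connectedComponentsWithStats(m);i=1+s[1:,4].argmax()
    q=P[l==i];r=cv2.minAreaRect(q[:,:2].astype(np.float32)*1000);print("rack rect",r)
    # strips
    m=((l==i)&(P[...,2]>.0235)).astype(np.uint8)
    n,l,s,ct=cv2.connectedComponentsWithStats(m)
    for i in range(1,n):
        if s[i,4]>15:print("strip",ct[i].round(),s[i,4],cv2.minAreaRect(P[l==i][:,:2].astype(np.float32)*1000))
    for nm,lo,hi in(("obl",-.14,-.045),("rnd",-.04,.05),("dar",.06,.13),("sq",.135,.22)):
        q=P[(P[...,2]>.03)&(P[...,2]<.1)&(P[...,0]>.6)&(P[...,0]<.72)&(P[...,1]>lo)&(P[...,1]<hi)]
        print(nm,cv2.minAreaRect(q[:,:2].astype(np.float32)*1000),q[:,2].max(), cv2.minEnclosingCircle(q[:,:2].astype(np.float32)*1000))
E
```

```text
scene0.npz
pl [308. 166.] 3734 [ 0.42  -0.251  0.013] [0.517 0.122 0.023]
rack rect ((468.850341796875, -64.87704467773438), (372.4984436035156, 94.83296966552734), 89.41661834716797)
strip [249. 133.] 57 ((466.43865966796875, -244.15966796875), (79.07584381103516, 9.470078468322754), 0.6091686487197876)
strip [275. 146.] 61 ((466.34197998046875, -156.14385986328125), (6.50709867477417, 80.95100402832031), 89.46267700195312)
strip [302. 161.] 62 ((469.0225524902344, -65.83220672607422), (6.60472297668457, 77.99093627929688), 88.77608489990234)
strip [332. 175.] 63 ((469.091064453125, 24.104717254638672), (5.988862037658691, 79.89784240722656), 89.02013397216797)
strip [364. 192.] 68 ((471.1395568847656, 113.85906982421875), (5.6012444496154785, 77.6605224609375), 89.37820434570312)
obl ((653.9074096679688, -84.96890258789062), (79.15213775634766, 41.72175598144531), 89.10164642333984) 0.07556915994828561 ((654.4420776367188, -85.96037292480469), 42.450157165527344)
rnd ((659.6800537109375, 5.102783203125), (57.54987716674805, 58.58141326904297), 10.28420639038086) 0.07655256123243614
[... 1332 characters left out ...]
07080078), (70.18972778320312, 42.381019592285156), 89.00302124023438) 0.07394010813674157 ((652.532470703125, -91.72510528564453), 39.36967849731445)
rnd ((654.7706298828125, -1.5680809020996094), (54.722007751464844, 60.295166015625), 38.73563003540039) 0.07589181983644422 ((656.9091796875, 0.3547629714012146), 31.0823917388916)
dar ((655.3634033203125, 89.16082763671875), (40.00479507446289, 42.98976135253906), 59.73627471923828) 0.09028223379241873 ((655.5048217773438, 90.31230163574219), 22.996076583862305)
sq ((652.120361328125, 175.13050842285156), (58.0015983581543, 58.42542266845703), 1.0074279308319092) 0.07393407670452123 ((652.642822265625, 176.44174194335938), 39.34132385253906)
```

The scene picture shows the wire-rack row from the robot's left: square (347,258), dariole (310,237), round (275,220), oblong (243,198). The wooden rack is nearer the robot, with its strips from (364,192) to (249,133), and the glass stands at (398,200) off its left end. Yellow (356,143) and green (430,250 / 374,350) are decoys; the black dariole with a brown crust at (310,237) is the right one: 44 mm wide, top at 90 mm. The enlarged crop confirms this.

First I turn the jaws along world x.

>>> send_rows([
  [[0,0,0,8.3],[0,0,0,8.3],[0,0,0,8.3],[0,0,0,8.3],[0,0,0,8.3],[0,0,0,8.3],[0,0,0,8.3],[0,0,0,8.3]],
], hand=-1)

```text
clock: 0.95
eef_pos: [0.2067, 0.4521, 0.2158]
tool_rot: [1.0, -0.029, -0.002, 0.004]
ft_force: [0.5, 0.3, -0.4]
grip_width: 0.0851
```

```bash
cat > st.py <<'E'
from workcell import bot
from scipy.spatial.transform import Rotation as R
import numpy as np,sys
o=bot.get_obs();M=R.from_quat(o["tool_rot"]).as_matrix()
print("t",o["clock"],"p",o["eef_pos"].round(4),"yaw",np.degrees(np.arctan2(M[1,0],M[0,0])).round(2),"z",M[:,2].round(3),"F",o["ft_force"].round(1),"w",round(o["grip_width"],4))
if len(sys.argv)>3: print("tool shift to target",(M.T@(np.array(list(map(float,sys.argv[1:4])))-o["eef_pos"])).round(4))
E
python3 st.py .653 .178 .16
```

```text
t 0.95 p [0.2067 0.4521 0.2158] yaw -3.29 z [-0.004 -0.008 -1.   ] F [ 0.5  0.3 -0.4] w 0.0851
tool shift to target [0.4615 0.2475 0.0564]
```

>>> send_rows([
  [[0,0,0,-3.3],[0.04,0.024,0,0],[0.04,0.024,0,0],[0.04,0.024,0,0],[0.04,0.024,0,0],[0.04,0.024,0,0],[0.04,0.024,0,0],[0.04,0.024,0,0]],
])

```text
clock: 1.75
eef_pos: [0.4908, 0.2832, 0.213]
tool_rot: [1.0, 0.008, -0.004, 0.005]
ft_force: [1.3, 1.1, -0.4]
grip_width: 0.0854
```

```bash
python3 st.py .653 .178 .14
```

```text
t 1.75 p [0.4908 0.2832 0.213 ] yaw 0.88 z [-0.008 -0.01  -1.   ] F [ 1.3  1.1 -0.4] w 0.0854
tool shift to target [0.1612 0.107  0.0727]
```

>>> send_rows([
  [[0.04,0.026,0.008,0.9],[0.04,0.026,0.01,0],[0.04,0.026,0.01,0],[0.03,0.02,0.01,0],[0.012,0.008,0.01,0],[0,0,0.01,0],[0,0,0.005,0],[0,0,0,0]],
])

```text
clock: 2.55
eef_pos: [0.6583, 0.169, 0.1419]
tool_rot: [1.0, -0.004, -0.007, 0.005]
ft_force: [-0.2, 0.9, -0.5]
grip_width: 0.0853
```

```bash
cat > pic.py <<'E'
from h import *
from workcell import viewer
import sys
n,t=sys.argv[1:3];c=viewer.camera(n);im=c["image"][:,:,::-1]
np.savez("last_%s.npz"%n,**c)
if len(sys.argv)>3:
    a,b,d,e=map(int,sys.argv[3:7]);im=cv2.resize(im[b:e,a:d],None,fx=2.2,fy=2.2,interpolation=2)
cv2.imwrite(f"pics/{t}.png",im)
E
python3 st.py .653 .178 .14; python3 pic.py wrist w1
```

```text
t 2.55 p [0.6583 0.169  0.1419] yaw -0.45 z [-0.015 -0.01  -1.   ] F [-0.2  0.9 -0.5] w 0.0853
tool shift to target [-0.0054 -0.009   0.0018]
```

View pics/w1.png

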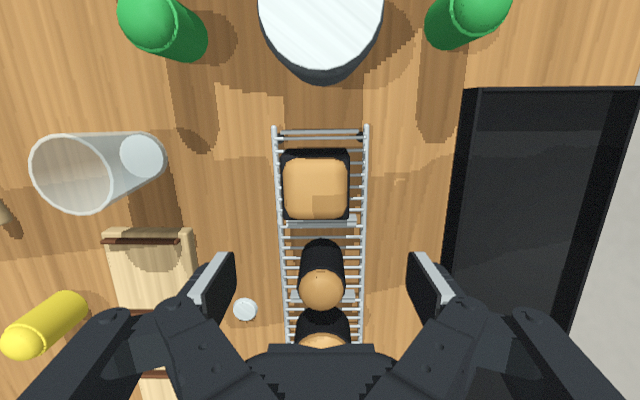

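```bash
cat > wm.py <<'E'
from h import *
import sys
c=Cam("last_wrist.npz");P=c.cloud()
lo=list(map(float,sys.argv[1:5]))  # x0 x1 y0 y1
z0=float(sys.argv[5]) if len(sys.argv)>5 else .03
m=(P[...,2]>z0)&(P[...,2]<.1)&(P[...,0]>lo[0])&(P[...,0]<lo[1])&(P[...,1]>lo[2])&(P[...,1]<lo[3])&(c.z>0)
q=P[m];print(len(q),q.min(0).round(4),q.max(0).round(4),cv2.minAreaRect(q[:,:2].astype(np.float32)*1000))
E
python3 wm.py .61 .7 .14 .22 .045
```

```text
4699 [0.6229 0.1509 0.0451] [0.681  0.2086 0.0758] ((651.94384765625, 179.68267822265625), (58.06342315673828, 57.54121780395508), 0.4942879378795624)
```

```bash
python3 st.py .6525 .1785 .042
```

```text
t 2.6 p [0.6583 0.1694 0.1424] yaw -0.42 z [-0.014 -0.01  -1.   ] F [-0.3 -0.6  0.6] w 0.0853
tool shift to target [-0.0045 -0.0101  0.1004]
```

>>> send_rows([
  [[-0.004,-0.009,0,0],[0,0,0.012,-0.4],[0,0,0.012,0],[0,0,0.012,0],[0,0,0.012,0],[0,0,0.012,0],[0,0,0.0,0],[0,0,0.0,0]],
])

```text
clock: 3.4
eef_pos: [0.6505, 0.1829, 0.0792]
tool_rot: [1.0, 0.003, -0.006, 0.005]
ft_force: [0.4, 0.5, -0.5]
grip_width: 0.0853
```

```bash
python3 st.py .6525 .1785 .042
```

```text
t 3.4 p [0.6505 0.1829 0.0792] yaw 0.39 z [-0.013 -0.009 -1.   ] F [ 0.4  0.5 -0.5] w 0.0853
tool shift to target [0.0024 0.0041 0.0373]
```

>>> send_rows([
  [[0.002,0.003,0.005,0.3],[0,0,0.008,0],[0,0,0.008,0],[0,0,0.008,0],[0,0,0.005,0],[0,0,0,0],[0,0,0,0],[0,0,0,0]],
])

```text
clock: 4.2
eef_pos: [0.6533, 0.1788, 0.0429]
tool_rot: [1.0, 0.0, -0.005, 0.004]
ft_force: [-0.4, 0.0, -0.1]
grip_width: 0.0856
```

```bash
python3 st.py .6525 .1785 .042
```

```text
t 4.2 p [0.6533 0.1788 0.0429] yaw -0.0 z [-0.011 -0.009 -1.   ] F [-0.4  0.  -0.1] w 0.0856
tool shift to target [-0.0008  0.0003  0.0009]
```

Close.

>>> send_rows([
  [[0,0,0,0],[0,0,0,0],[0,0,0,0],[0,0,0,0],[0,0,0,0],[0,0,0,0],[0,0,0,0],[0,0,0,0]],
], hand=1)

```text
clock: 5.0
eef_pos: [0.6537, 0.1792, 0.0455]
tool_rot: [1.0, 0.0, -0.004, 0.004]
ft_force: [-1.0, -0.0, 0.8]
grip_width: 0.0506
```

```bash
python3 st.py .6525 .1785 .16; python3 pic.py wrist w2
```

```text
t 5.0 p [0.6537 0.1792 0.0455] yaw 0.02 z [-0.009 -0.008 -1.   ] F [-1.  -0.   0.8] w 0.0506
tool shift to target [-0.0023  0.0017 -0.1145]
```

View pics/w2.png

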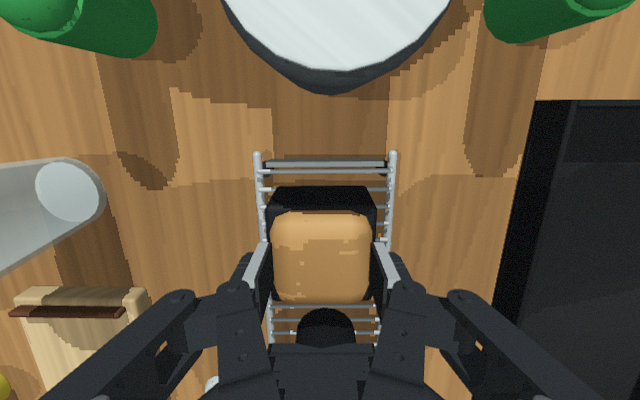

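>>> send_rows([
  [[0,0,0,0],[0,0,0,0],[0,0,0,0],[0,0,-0.01,0],[0,0,-0.015,0],[0,0,-0.02,0],[0,0,-0.01,0],[0,0,0,0]],
])

```text
clock: 5.85
eef_pos: [0.6531, 0.1794, 0.102]
tool_rot: [1.0, 0.0, -0.006, 0.005]
ft_force: [-0.1, -0.5, -2.1]
grip_width: 0.0503
```

```bash
python3 st.py .6525 .1785 .16; python3 pic.py wrist w3; python3 pic.py side s3 280 60 480 300
```

```text
t 5.85 p [0.6531 0.1794 0.102 ] yaw 0.02 z [-0.013 -0.009 -1.   ] F [-0.1 -0.5 -2.1] w 0.0503
tool shift to target [-0.0014  0.0014 -0.058 ]
```

View pics/w3.png

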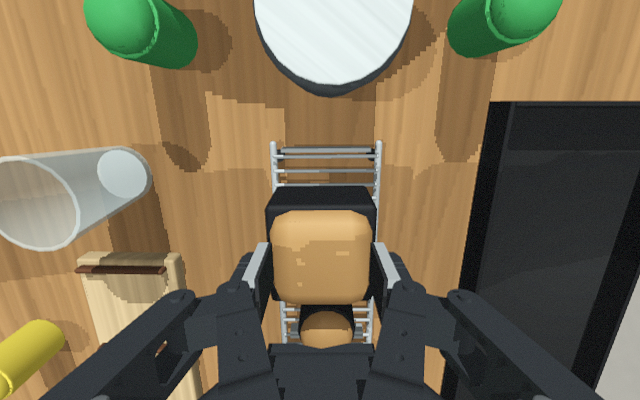

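View pics/s3.png

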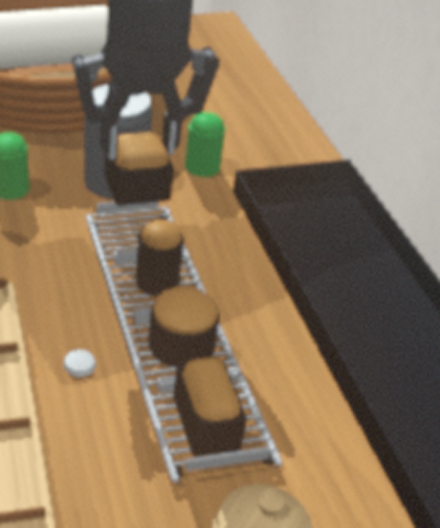

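>>> send_rows([
  [[0,0,-0.02,0],[0,0,-0.02,0],[-0.01,0.02,-0.015,0],[-0.02,0.04,0,0],[-0.02,0.04,0,0],[-0.02,0.04,0,0],[-0.02,0.04,0,0],[-0.02,0.04,0,0]],
])

```text
clock: 6.75
eef_pos: [0.5374, -0.0419, 0.1503]
tool_rot: [1.0, 0.006, -0.015, 0.006]
ft_force: [0.1, -0.5, -2.1]
grip_width: 0.0501
```

```bash
python3 st.py .467 -.2016 .13
```

```text
t 6.75 p [ 0.5374 -0.0419  0.1503] yaw 0.69 z [-0.029 -0.012 -1.   ] F [ 0.1 -0.5 -2.1] w 0.0501
tool shift to target [-0.0717  0.1585  0.0243]
```

>>> send_rows([
  [[-0.014,0.03,0,0.3],[-0.014,0.03,0,0],[-0.014,0.03,0,0],[-0.01,0.02,0,0],[-0.005,0.01,0,0],[0,0,0,0],[0,0,0,0],[0,0,0,0]],
])

```text
clock: 7.55
eef_pos: [0.4714, -0.1693, 0.1479]
tool_rot: [1.0, -0.0, -0.02, 0.004]
ft_force: [0.4, 0.2, -1.7]
grip_width: 0.05
```

```bash
python3 st.py .467 -.2016 .07;python3 pic.py wrist w4
```

```text
t 7.55 p [ 0.4714 -0.1693  0.1479] yaw -0.05 z [-0.04  -0.009 -0.999] F [ 0.4  0.2 -1.7] w 0.05
tool shift to target [-0.0012  0.0316  0.0783]
```

View pics/w4.png

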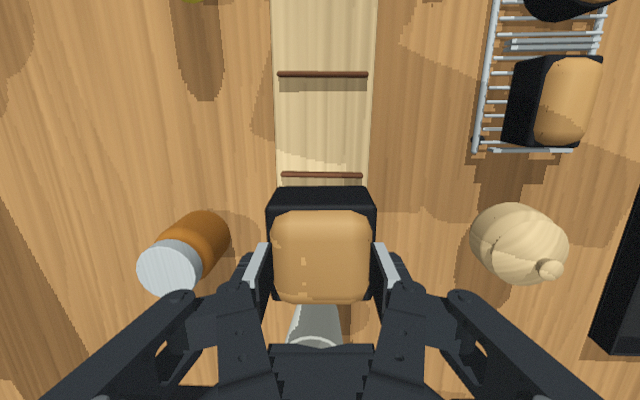

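>>> send_rows([
  [[0,0.012,0,0],[0,0.012,0.01,0],[0,0.006,0.015,0],[0,0,0.015,0],[0,0,0.015,0],[0,0,0.01,0],[0,0,0,0],[0,0,0,0]],
])

```text
clock: 8.4
eef_pos: [0.4712, -0.2035, 0.078]
tool_rot: [1.0, 0.002, -0.02, 0.005]
ft_force: [-1.1, -1.1, -1.8]
grip_width: 0.0504
```

```bash
python3 st.py .467 -.2016 .0455
```

```text
t 8.4 p [ 0.4712 -0.2035  0.078 ] yaw 0.19 z [-0.039 -0.011 -0.999] F [-1.1 -1.1 -1.8] w 0.0504
tool shift to target [-0.0029 -0.0023  0.0326]
```

>>> send_rows([
  [[-0.002,-0.002,0.005,0.2],[0,0,0.007,0],[0,0,0.007,0],[0,0,0.005,0],[0,0,0.002,0],[0,0,0,0],[0,0,0,0],[0,0,0,0]],
])

```text
clock: 9.2
eef_pos: [0.4697, -0.2022, 0.0518]
tool_rot: [1.0, 0.0, -0.018, 0.006]
ft_force: [-0.3, -0.9, -2.6]
grip_width: 0.0502
```

```bash
python3 st.py .467 -.2016 .0455;python3 pic.py wrist w5; python3 pic.py scene a5 200 80 460 320
```

```text
t 9.2 p [ 0.4697 -0.2022  0.0518] yaw 0.01 z [-0.035 -0.012 -0.999] F [-0.3 -0.9 -2.6] w 0.0502
tool shift to target [-0.0025 -0.0007  0.0063]
```

View pics/w5.png

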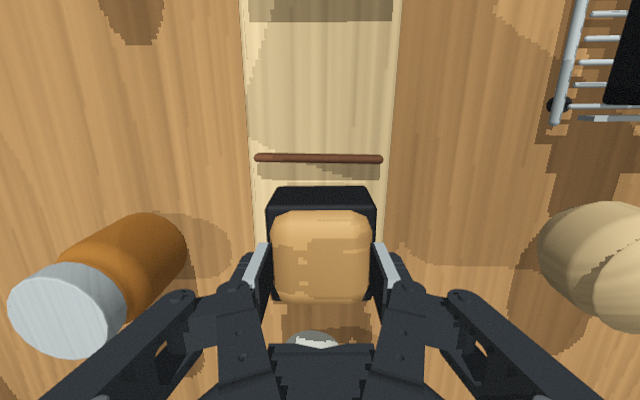

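View pics/a5.png

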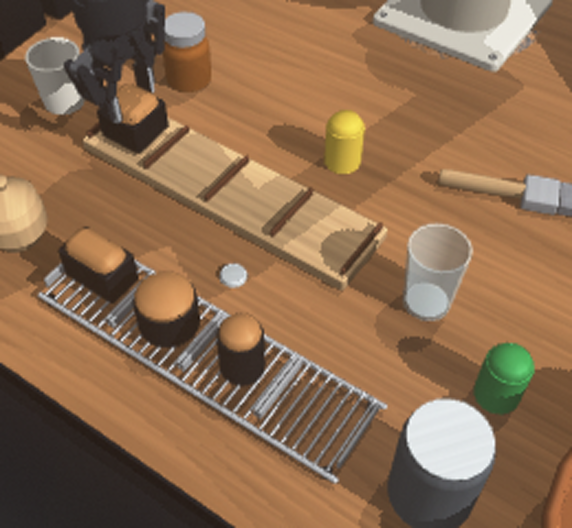

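```bash
python3 - <<'E'
from h import *
c=Cam("last_wrist.npz");P=c.cloud();v,u=np.indices(c.z.shape)
def rep(n,m):
    q=P[m];print(n,len(q),np.percentile(q,[2,50,98],axis=0).round(4).tolist())
rep("strip",(v>150)&(v<166)&(u>262)&(u<376)&(P[...,2]>.0225))
rep("tinrim",(v>188)&(v<215)&(u>274)&(u<368)&(P[...,2]>.05))
rep("crust",(v>225)&(v<290)&(u>280)&(u<360)&(P[...,2]>.05))
rep("plank",(v>30)&(v<140)&(u>240)&(u<404)&(P[...,2]>.012))
E
```

```text
strip 1064 [[0.4342, -0.1589, 0.0235], [0.468, -0.1559, 0.0291], [0.5006, -0.1539, 0.0307]]
tinrim 1848 [[0.4468, -0.1772, 0.0507], [0.4701, -0.1736, 0.0657], [0.493, -0.1727, 0.0711]]
crust 5056 [[0.4513, -0.2134, 0.0768], [0.4701, -0.1959, 0.0796], [0.4887, -0.1807, 0.0812]]
plank 16540 [[0.4237, -0.1447, 0.018], [0.4678, -0.1136, 0.0196], [0.5107, -0.0864, 0.021]]
```

>>> send_rows([
  [[-0.002,0,0.002,0],[0,0,0.002,0],[0,0,0.002,0],[0,0,0.001,0],[0,0,0.0,0],[0,0,0,0],[0,0,0,0],[0,0,0,0]],
])

```text
clock: 10.1
eef_pos: [0.4681, -0.2029, 0.0462]
tool_rot: [1.0, 0.0, -0.016, 0.007]
ft_force: [0.0, -0.4, -0.9]
grip_width: 0.0505
```

```bash
python3 st.py .467 -.2016 .0455
```

```text
t 10.1 p [ 0.4681 -0.2029  0.0462] yaw 0.0 z [-0.033 -0.014 -0.999] F [ 0.  -0.4 -0.9] w 0.0505
tool shift to target [-0.001  -0.0013  0.0007]
```

>>> send_rows([
  [[0,0,0,0],[0,0,0,0],[0,0,0,0],[0,0,0,0],[0,0,-0.005,0],[0,0,-0.02,0],[0,0,-0.025,0],[0,0,-0.025,0]],
], hand=-1)

```text
clock: 10.9
eef_pos: [0.4682, -0.2009, 0.1209]
tool_rot: [1.0, 0.0, -0.02, 0.005]
ft_force: [0.9, -0.1, -0.0]
grip_width: 0.0851
```

```bash
python3 st.py .655 .092 .16
```

```text
t 10.9 p [ 0.4682 -0.2009  0.1209] yaw 0.0 z [-0.04  -0.011 -0.999] F [ 0.9 -0.1 -0. ] w 0.0851
tool shift to target [ 0.1851 -0.2923 -0.0497]
```

>>> send_rows([
  [[0,0,-0.03,0],[0.02,-0.03,-0.02,0],[0.03,-0.045,0,0],[0.03,-0.045,0,0],[0.03,-0.045,0,0],[0.03,-0.045,0,0],[0.02,-0.03,0,0],[0,0,0,0]],
])

```text
clock: 11.7
eef_pos: [0.6305, 0.0314, 0.1736]
tool_rot: [1.0, -0.003, -0.011, 0.007]
ft_force: [0.1, -0.4, -0.2]
grip_width: 0.0855
```

```bash
python3 st.py .655 .092 .15;python3 pic.py wrist w6; python3 wm.py .61 .7 .06 .13 .045;python3 pic.py scene a6 200 80 460 320
```

```text
t 11.7 p [0.6305 0.0314 0.1736] yaw -0.39 z [-0.023 -0.014 -1.   ] F [ 0.1 -0.4 -0.2] w 0.0855
tool shift to target [ 0.0246 -0.0611  0.0222]
2206 [0.6345 0.0722 0.0456] [0.6781 0.115  0.0918] ((656.2489624023438, 93.73360443115234), (42.99821090698242, 42.720252990722656), 37.43848419189453)
```

View pics/a6.png

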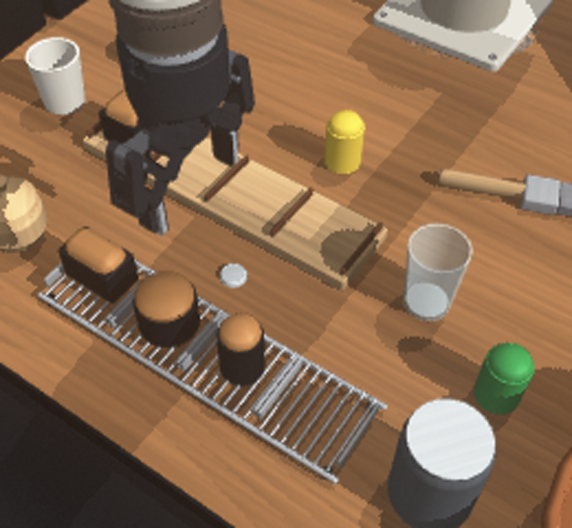

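>>> send_rows([
  [[0.01,-0.02,0,0],[0.01,-0.02,0,-0.4],[0.005,-0.015,0,0],[0,-0.005,0.005,0],[0,0,0.005,0],[0,0,0,0],[0,0,0,0],[0,0,0,0]],
])

```text
clock: 12.6
eef_pos: [0.6502, 0.0786, 0.1632]
tool_rot: [1.0, -0.008, -0.014, 0.01]
ft_force: [0.8, 0.5, 0.3]
grip_width: 0.0852
```

```bash
python3 st.py .6565 .093 .05
```

```text
t 12.6 p [0.6502 0.0786 0.1632] yaw -0.92 z [-0.029 -0.019 -0.999] F [0.8 0.5 0.3] w 0.0852
tool shift to target [ 0.0092 -0.0167  0.1127]
```

>>> send_rows([
  [[0.006,-0.012,0,-0.5],[0.003,-0.005,0,-0.4],[0,0,0.012,0],[0,0,0.016,0],[0,0,0.016,0],[0,0,0.01,0],[0,0,0,0],[0,0,0,0]],
])

```text
clock: 13.4
eef_pos: [0.659, 0.0963, 0.1043]
tool_rot: [1.0, 0.001, -0.014, 0.01]
ft_force: [-0.0, 0.3, -0.3]
grip_width: 0.0853
```

```bash
python3 st.py .6565 .093 .05;python3 pic.py wrist w7
```

```text
t 13.4 p [0.659  0.0963 0.1043] yaw 0.11 z [-0.028 -0.019 -0.999] F [-0.   0.3 -0.3] w 0.0853
tool shift to target [-0.001   0.0023  0.0544]
```

View pics/w7.png

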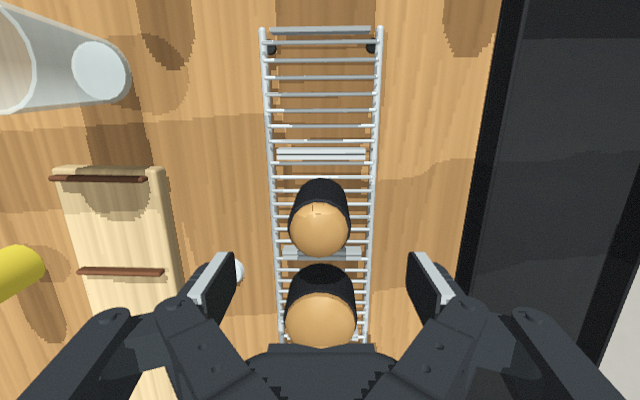

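>>> send_rows([
  [[-0.001,0.002,0.01,0],[0,0,0.013,0],[0,0,0.013,0],[0,0,0.01,0],[0,0,0.005,0],[0,0,0,0],[0,0,0,0],[0,0,0,0]],
])

```text
clock: 14.25
eef_pos: [0.6571, 0.0929, 0.05]
tool_rot: [1.0, 0.001, -0.013, 0.01]
ft_force: [0.3, 0.7, 0.3]
grip_width: 0.085
```

```bash
python3 st.py .6565 .093 .05
```

```text
t 14.25 p [0.6571 0.0929 0.05  ] yaw 0.09 z [-0.026 -0.019 -0.999] F [0.3 0.7 0.3] w 0.085
tool shift to target [-0.0006 -0.0001  0.    ]
```

>>> send_rows([
  [[0,0,0,0],[0,0,0,0],[0,0,0,0],[0,0,0,0],[0,0,0,0],[0,0,0,0],[0,0,0,0],[0,0,0,0]],
], hand=1)

```text
clock: 15.05
eef_pos: [0.6584, 0.0932, 0.052]
tool_rot: [1.0, 0.001, -0.011, 0.009]
ft_force: [-0.8, -0.0, -0.0]
grip_width: 0.0414
```

```bash
python3 st.py .6565 .093 .05
```

```text
t 15.05 p [0.6584 0.0932 0.052 ] yaw 0.1 z [-0.023 -0.019 -1.   ] F [-0.8 -0.  -0. ] w 0.0414
tool shift to target [-0.0019  0.0002  0.0021]
```

>>> send_rows([
  [[0,0,0,0],[0,0,0,0],[0,0,-0.01,0],[0,0,-0.015,0],[0,0,-0.02,0],[0,0,-0.02,0],[0,0,-0.02,0],[0,0,-0.02,0]],
])

```text
clock: 15.85
eef_pos: [0.6575, 0.0947, 0.1575]
tool_rot: [1.0, 0.001, -0.017, 0.01]
ft_force: [-0.1, -0.2, -1.7]
grip_width: 0.0417
```

```bash
python3 st.py .468 -.1116 .16;python3 pic.py wrist w8
```

```text
t 15.85 p [0.6575 0.0947 0.1575] yaw 0.09 z [-0.034 -0.02  -0.999] F [-0.1 -0.2 -1.7] w 0.0417
tool shift to target [-0.1898  0.2059  0.0081]
```

View pics/w8.png

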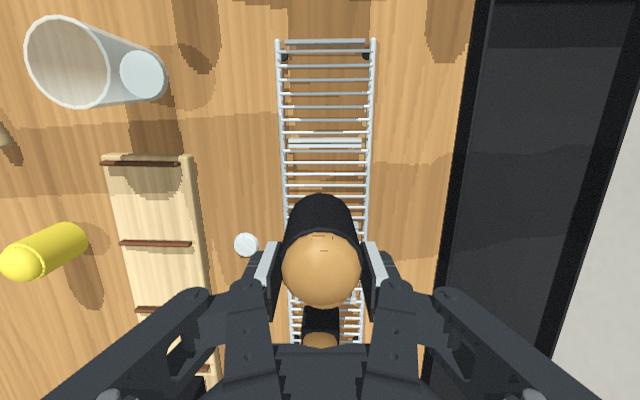

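>>> send_rows([
  [[-0.012,0.013,0,0],[-0.027,0.03,0,0],[-0.027,0.03,0,0],[-0.027,0.03,0,0],[-0.027,0.03,0,0],[-0.027,0.03,0,0],[-0.015,0.016,0,0],[0,0,0,0]],
])

```text
clock: 16.7
eef_pos: [0.4935, -0.0886, 0.17]
tool_rot: [1.0, 0.003, -0.01, 0.01]
ft_force: [1.1, -0.1, -1.0]
grip_width: 0.0416
```

```bash
python3 st.py .468 -.1116 .052
```

```text
t 16.7 p [ 0.4935 -0.0886  0.17  ] yaw 0.3 z [-0.02  -0.019 -1.   ] F [ 1.1 -0.1 -1. ] w 0.0416
tool shift to target [-0.0232  0.0206  0.1189]
```

>>> send_rows([
  [[-0.008,0.008,0,0],[-0.008,0.008,0.005,0],[-0.005,0.004,0.012,0],[0,0,0.015,0],[0,0,0.015,0],[0,0,0.012,0],[0,0,0.005,0],[0,0,0,0]],
])

```text
clock: 17.5
eef_pos: [0.4717, -0.11, 0.1032]
tool_rot: [1.0, 0.005, -0.009, 0.009]
ft_force: [0.5, -0.1, -1.8]
grip_width: 0.0415
```

```bash
python3 st.py .468 -.1116 .052
```

```text
t 17.5 p [ 0.4717 -0.11    0.1032] yaw 0.6 z [-0.018 -0.019 -1.   ] F [ 0.5 -0.1 -1.8] w 0.0415
tool shift to target [-0.0028  0.0006  0.0513]
```

>>> send_rows([
  [[-0.002,0.001,0.008,0.5],[0,0,0.01,0],[0,0,0.01,0],[0,0,0.01,0],[0,0,0.004,0],[0,0,0,0],[0,0,0,0],[0,0,0,0]],
])

```text
clock: 18.3
eef_pos: [0.47, -0.1119, 0.0584]
tool_rot: [1.0, 0.001, -0.008, 0.01]
ft_force: [-0.6, 0.3, -1.0]
grip_width: 0.0411
```

```bash
python3 st.py .468 -.1116 .052;python3 pic.py wrist w9;python3 - <<'E'
from h import *
c=Cam("last_wrist.npz");P=c.cloud();v,u=np.indices(c.z.shape)
m=(P[...,2]>.0235)&(P[...,2]<.032)&(P[...,0]>.42)&(P[...,0]<.52)&(P[...,1]>-.1)&(P[...,1]<.2)
n,l,s,ct=cv2.connectedComponentsWithStats(m.astype(np.uint8))
for i in range(1,n):
    if s[i,4]>60: print(ct[i].round(),s[i,4],P[l==i].mean(0).round(4),P[l==i].min(0).round(4),P[l==i].max(0).round(4))
m=(v>150)&(v<300)&(u>250)&(u<390)&(P[...,2]>.04)&(P[...,2]<.1)&(c.z>0);q=P[m&(abs(u-320)<50)&(v<240)];print(q.max(0),np.percentile(q,98,axis=0))
E
```

```text
t 18.3 p [ 0.47   -0.1119  0.0584] yaw 0.12 z [-0.016 -0.019 -1.   ] F [-0.6  0.3 -1. ] w 0.0411
tool shift to target [-0.0019 -0.0004  0.0064]
[318. 156.] 1094 [ 0.4677 -0.0661  0.0287] [ 0.4281 -0.0696  0.0235] [ 0.5068 -0.0637  0.0312]
[ 0.48941196 -0.08901899  0.09113425] [ 0.48733716 -0.08965914  0.08955037]
```

View pics/w9.png

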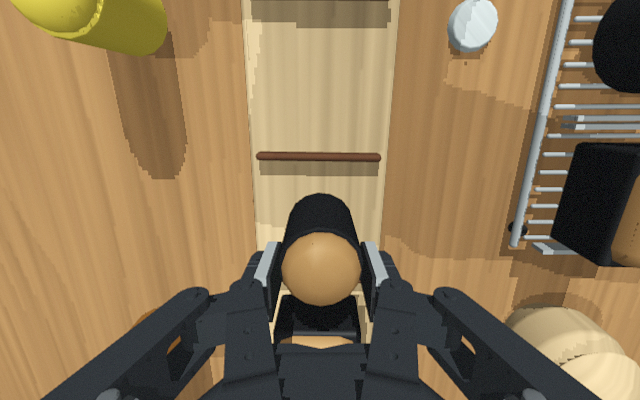

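>>> send_rows([
  [[-0.002,0,0.002,0],[0,0,0.002,0],[0,0,0.002,0],[0,0,0.001,0],[0,0,0,0],[0,0,0,0],[0,0,0,0],[0,0,0,0]],
])

```text
clock: 19.15
eef_pos: [0.4688, -0.1123, 0.052]
tool_rot: [1.0, 0.001, -0.007, 0.01]
ft_force: [-0.7, -0.2, -1.9]
grip_width: 0.0415
```

```bash
python3 st.py .468 -.1116 .052
```

```text
t 19.15 p [ 0.4688 -0.1123  0.052 ] yaw 0.12 z [-0.013 -0.02  -1.   ] F [-0.7 -0.2 -1.9] w 0.0415
tool shift to target [-0.0008 -0.0007 -0.    ]
```

>>> send_rows([
  [[0,0,0.001,0],[0,0,0.001,0],[0,0,0,0],[0,0,0,0],[0,0,0,0],[0,0,0,0],[0,0,0,0],[0,0,0,0]],
])

```text
clock: 19.95
eef_pos: [0.4691, -0.1126, 0.0518]
tool_rot: [1.0, 0.001, -0.006, 0.01]
ft_force: [-1.0, -0.3, -0.3]
grip_width: 0.0416
```

>>> send_rows([
  [[0,0,0,0],[0,0,0,0],[0,0,0,0],[0,0,0,0],[0,0,-0.005,0],[0,0,-0.02,0],[0,0,-0.025,0],[0,0,-0.025,0]],
], hand=-1)

```text
clock: 20.75
eef_pos: [0.4672, -0.1104, 0.1264]
tool_rot: [1.0, 0.001, -0.01, 0.009]
ft_force: [1.2, -0.2, -0.3]
grip_width: 0.0852
```

```bash
python3 st.py .657 .002 .16
```

```text
t 20.75 p [ 0.4672 -0.1104  0.1264] yaw 0.11 z [-0.02  -0.019 -1.   ] F [ 1.2 -0.2 -0.3] w 0.0852
tool shift to target [ 0.1893 -0.1113 -0.0394]
```

>>> send_rows([
  [[0,0,-0.03,0],[0.015,-0.01,-0.01,0],[0.034,-0.02,0,0],[0.034,-0.02,0,0],[0.034,-0.02,0,0],[0.034,-0.02,0,0],[0.02,-0.012,0,0],[0,0,0,0]],
])

```text
clock: 21.55
eef_pos: [0.6475, -0.0047, 0.1727]
tool_rot: [1.0, -0.001, -0.003, 0.011]
ft_force: [-0.2, -0.2, -0.1]
grip_width: 0.0856
```

```bash
python3 st.py .657 .002 .1;python3 pic.py wrist w10; python3 wm.py .61 .7 -.035 .045 .045;python3 pic.py side s10 150 110 430 370
```

```text
t 21.55 p [ 0.6475 -0.0047  0.1727] yaw -0.08 z [-0.006 -0.021 -1.   ] F [-0.2 -0.2 -0.1] w 0.0856
tool shift to target [ 0.0099 -0.0082  0.0725]
3342 [ 0.6261 -0.0265  0.0454] [0.6872 0.034  0.0773] ((656.5859375, 3.5120620727539062), (60.738922119140625, 60.480037689208984), 47.500335693359375)
```

View pics/s10.png

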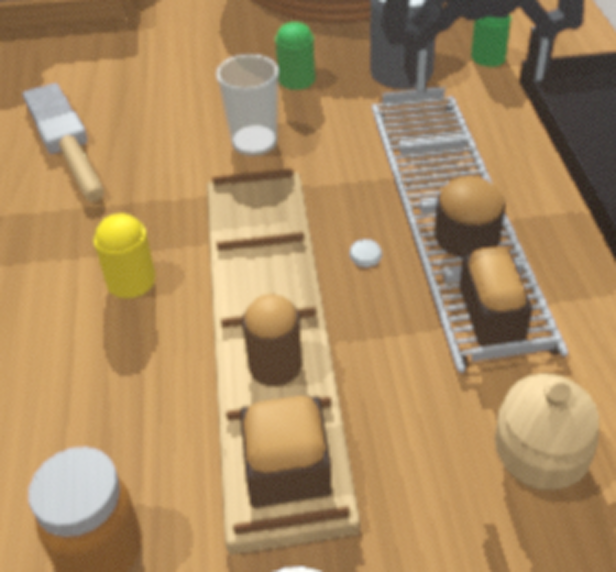

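>>> send_rows([
  [[0.005,-0.004,0.005,0],[0.004,-0.003,0.015,0],[0,0,0.015,0],[0,0,0.015,0],[0,0,0.015,0],[0,0,0.005,0],[0,0,0,0],[0,0,0,0]],
])

```text
clock: 22.45
eef_pos: [0.6488, -0.0045, 0.0974]
tool_rot: [1.0, -0.005, -0.006, 0.011]
ft_force: [0.3, -1.1, 0.8]
grip_width: 0.0856
```

```bash
python3 st.py .6567 .003 .043
```

```text
t 22.45 p [ 0.6488 -0.0045  0.0974] yaw -0.53 z [-0.012 -0.022 -1.   ] F [ 0.3 -1.1  0.8] w 0.0856
tool shift to target [ 0.0085 -0.0087  0.0541]
```

>>> send_rows([
  [[0.004,-0.004,0,-0.5],[0.004,-0.004,0,0],[0,0,0,0],[0,0,0.006,0],[0,0,0.006,0],[0,0,0,0],[0,0,0,0],[0,0,0,0]],
])

```text
clock: 23.25
eef_pos: [0.6592, 0.0042, 0.0866]
tool_rot: [1.0, 0.0, -0.004, 0.011]
ft_force: [1.0, 0.3, -0.2]
grip_width: 0.0856
```

```bash
python3 st.py .6567 .003 .043
```

```text
t 23.25 p [0.6592 0.0042 0.0866] yaw 0.02 z [-0.008 -0.022 -1.   ] F [ 1.   0.3 -0.2] w 0.0856
tool shift to target [-0.0022  0.0002  0.0437]
```

>>> send_rows([
  [[-0.002,0,0.006,0],[0,0,0.01,0],[0,0,0.01,0],[0,0,0.01,0],[0,0,0.006,0],[0,0,0,0],[0,0,0,0],[0,0,0,0]],
])

```text
clock: 24.05
eef_pos: [0.6556, 0.0028, 0.0395]
tool_rot: [1.0, 0.0, -0.005, 0.011]
ft_force: [1.1, -0.6, 0.6]
grip_width: 0.0852
```

```bash
python3 st.py .6567 .003 .043
```

```text
t 24.05 p [0.6556 0.0028 0.0395] yaw -0.0 z [-0.01  -0.022 -1.   ] F [ 1.1 -0.6  0.6] w 0.0852
tool shift to target [ 0.0011 -0.0001 -0.0035]
```

>>> send_rows([
  [[0.001,0,-0.003,0],[0,0,0,0],[0,0,0,0],[0,0,0,0],[0,0,0,0],[0,0,0,0],[0,0,0,0],[0,0,0,0]],
], hand=1)

```text
clock: 24.85
eef_pos: [0.6579, 0.0028, 0.0451]
tool_rot: [1.0, -0.0, -0.003, 0.011]
ft_force: [-0.4, -1.1, 0.1]
grip_width: 0.053
```

```bash
python3 st.py .6567 .003 .043
```

```text
t 24.85 p [0.6579 0.0028 0.0451] yaw -0.0 z [-0.007 -0.023 -1.   ] F [-0.4 -1.1  0.1] w 0.053
tool shift to target [-0.0012 -0.0003  0.0021]
```

>>> send_rows([
  [[0,0,0,0],[0,0,0,0],[0,0,-0.01,0],[0,0,-0.015,0],[0,0,-0.02,0],[0,0,-0.02,0],[0,0,-0.02,0],[0,0,-0.02,0]],
])

```text
clock: 25.65
eef_pos: [0.6548, 0.0055, 0.1502]
tool_rot: [1.0, 0.0, -0.009, 0.011]
ft_force: [0.6, -0.4, -2.0]
grip_width: 0.0536
```

```bash
python3 st.py .4685 -.0216 .15;python3 pic.py wrist w11
```

```text
t 25.65 p [0.6548 0.0055 0.1502] yaw 0.01 z [-0.019 -0.022 -1.   ] F [ 0.6 -0.4 -2. ] w 0.0536
tool shift to target [-0.1863  0.027   0.0043]
```

View pics/w11.png

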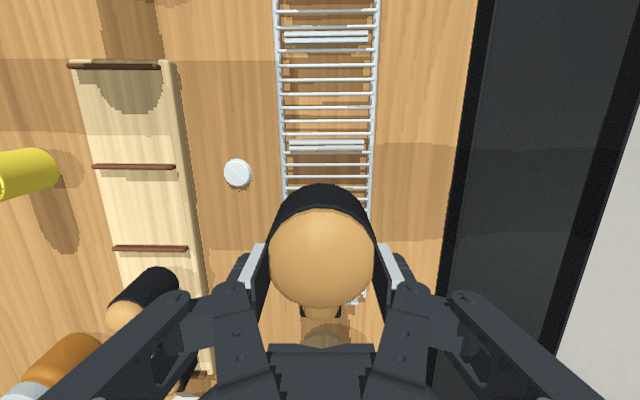

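>>> send_rows([
  [[-0.015,0.002,0,0],[-0.028,0.004,0,0],[-0.028,0.004,0,0],[-0.028,0.004,0,0],[-0.028,0.004,0,0],[-0.028,0.004,0,0],[-0.015,0.002,0,0],[0,0,0,0]],
])

```text
clock: 26.5
eef_pos: [0.4811, -0.0184, 0.1571]
tool_rot: [1.0, 0.001, -0.003, 0.011]
ft_force: [0.3, 0.1, -2.1]
grip_width: 0.0534
```

```bash
python3 st.py .4685 -.0216 .0455
```

```text
t 26.5 p [ 0.4811 -0.0184  0.1571] yaw 0.07 z [-0.007 -0.021 -1.   ] F [ 0.3  0.1 -2.1] w 0.0534
tool shift to target [-0.0118  0.0008  0.1117]
```

>>> send_rows([
  [[-0.006,0,0,0],[-0.004,0,0.008,0],[0,0,0.015,0],[0,0,0.015,0],[0,0,0.015,0],[0,0,0.01,0],[0,0,0.005,0],[0,0,0,0]],
])

```text
clock: 27.3
eef_pos: [0.4741, -0.0192, 0.0848]
tool_rot: [1.0, 0.001, -0.001, 0.01]
ft_force: [-0.1, -0.4, -2.3]
grip_width: 0.0534
```

```bash
python3 st.py .4685 -.0216 .0455
```

```text
t 27.3 p [ 0.4741 -0.0192  0.0848] yaw 0.14 z [-0.002 -0.021 -1.   ] F [-0.1 -0.4 -2.3] w 0.0534
tool shift to target [-0.0055  0.0016  0.0393]
```

>>> send_rows([
  [[-0.005,0.001,0,0],[0,0,0.007,0],[0,0,0.008,0],[0,0,0.008,0],[0,0,0.005,0],[0,0,0.001,0],[0,0,0,0],[0,0,0,0]],
])

```text
clock: 28.1
eef_pos: [0.4703, -0.021, 0.0546]
tool_rot: [1.0, 0.001, 0.0, 0.01]
ft_force: [0.2, 0.0, -2.7]
grip_width: 0.0537
```

```bash
cat > pl.py <<'E'
from h import *
import sys
y0=float(sys.argv[1])
c=Cam("last_wrist.npz");P=c.cloud();v,u=np.indices(c.z.shape)
m=(P[...,2]>.0235)&(P[...,2]<.032)&(P[...,0]>.42)&(P[...,0]<.52)&(P[...,1]>y0)&(P[...,1]<y0+.2)
n,l,s,ct=cv2.connectedComponentsWithStats(m.astype(np.uint8))
for i in range(1,n):
    if s[i,4]>60: print("strip",ct[i].round(),s[i,4],P[l==i].mean(0).round(4))
q=P[(abs(u-320)<50)&(v<240)&(v>150)&(P[...,2]>.04)&(P[...,2]<.1)&(c.z>0)];print("tin far edge",np.percentile(q,98,axis=0).round(4))
E
python3 st.py .4685 -.0216 .0455;python3 pic.py wrist w12;python3 pl.py 0
```

```text
t 28.1 p [ 0.4703 -0.021   0.0546] yaw 0.14 z [ 0.001 -0.021 -1.   ] F [ 0.2  0.  -2.7] w 0.0537
tool shift to target [-0.0018  0.0005  0.0091]
strip [318. 159.] 1143 [0.4683 0.0239 0.0287]
tin far edge [0.4935 0.0095 0.0835]
```

View pics/w12.png

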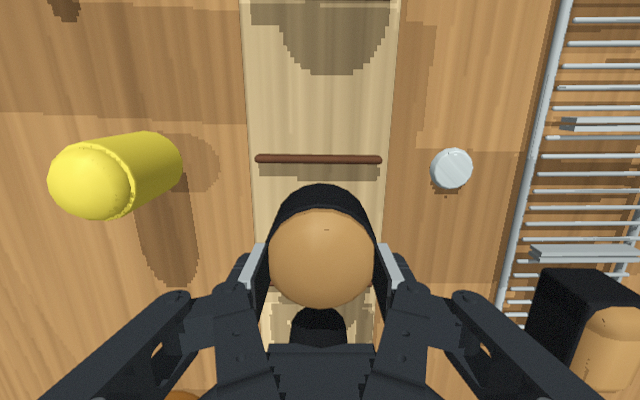

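>>> send_rows([
  [[-0.002,0,0.002,0],[0,0,0.002,0],[0,0,0.002,0],[0,0,0.002,0],[0,0,0.002,0],[0,0,0.001,0],[0,0,0,0],[0,0,0,0]],
])

```text
clock: 28.95
eef_pos: [0.4695, -0.0215, 0.0455]
tool_rot: [1.0, 0.001, 0.002, 0.011]
ft_force: [-0.3, 0.1, -2.9]
grip_width: 0.0531
```

```bash
python3 st.py .4685 -.0216 .0455
```

```text
t 28.95 p [ 0.4695 -0.0215  0.0455] yaw 0.15 z [ 0.005 -0.022 -1.   ] F [-0.3  0.1 -2.9] w 0.0531
tool shift to target [-0.001   0.0001 -0.    ]
```

Still carrying the weight; lower until contact.

>>> send_rows([
  [[0,0,0.001,0],[0,0,0.001,0],[0,0,0.001,0],[0,0,0.001,0],[0,0,0.001,0],[0,0,0,0],[0,0,0,0],[0,0,0,0]],
])

```text
clock: 29.75
eef_pos: [0.4697, -0.0218, 0.0453]
tool_rot: [1.0, 0.001, 0.003, 0.011]
ft_force: [-1.5, 0.0, 1.5]
grip_width: 0.0532
```

```bash
python3 st.py .4685 -.0216 .0455
```

```text
t 29.75 p [ 0.4697 -0.0218  0.0453] yaw 0.16 z [ 0.007 -0.022 -1.   ] F [-1.5  0.   1.5] w 0.0532
tool shift to target [-0.0012 -0.0002 -0.0002]
```

In contact. Release and rise.

>>> send_rows([
  [[0,0,0,0],[0,0,0,0],[0,0,0,0],[0,0,0,0],[0,0,-0.005,0],[0,0,-0.02,0],[0,0,-0.025,0],[0,0,-0.025,0]],
], hand=-1)

```text
clock: 30.55
eef_pos: [0.4666, -0.02, 0.1193]
tool_rot: [1.0, 0.001, -0.001, 0.011]
ft_force: [0.5, -0.3, -0.7]
grip_width: 0.0853
```

>>> send_rows([
  [[0,0,-0.03,0],[0.015,0.005,-0.01,0],[0.034,0.012,0,0],[0.034,0.012,0,0],[0.034,0.012,0,0],[0.034,0.012,0,0],[0.016,0.006,0,0],[0,0,0,0]],
])

```text
clock: 31.35
eef_pos: [0.6419, -0.0793, 0.1718]
tool_rot: [1.0, 0.002, 0.006, 0.011]
ft_force: [0.0, -0.2, -0.5]
grip_width: 0.0853
```

```bash
python3 st.py .6535 -.09 .1;python3 pic.py wrist w13; python3 wm.py .61 .7 -.135 -.045 .045;python3 pic.py side s13 150 110 430 370
```

```text
t 31.35 p [ 0.6419 -0.0793  0.1718] yaw 0.24 z [ 0.012 -0.022 -1.   ] F [ 0.  -0.2 -0.5] w 0.0853
tool shift to target [0.0107 0.0091 0.0722]
3018 [ 0.6315 -0.1238  0.045 ] [ 0.6737 -0.0566  0.0754] ((652.68408203125, -90.31233978271484), (67.27998352050781, 41.823974609375), 89.5726318359375)
```

View pics/s13.png

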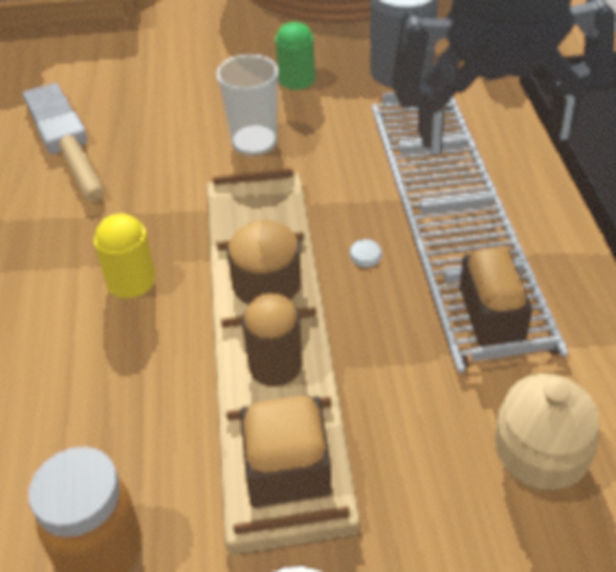

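>>> send_rows([
  [[0.005,0.005,0,0],[0.005,0.005,0.01,0],[0,0,0.015,0],[0,0,0.015,0],[0,0,0.015,0],[0,0,0.005,0],[0,0,0,0],[0,0,0,0]],
])

```text
clock: 32.25
eef_pos: [0.647, -0.0899, 0.1104]
tool_rot: [1.0, 0.003, 0.004, 0.011]
ft_force: [-0.6, -0.1, 0.4]
grip_width: 0.0852
```

```bash
python3 st.py .6527 -.0905 .043
```

```text
t 32.25 p [ 0.647  -0.0899  0.1104] yaw 0.36 z [ 0.008 -0.022 -1.   ] F [-0.6 -0.1  0.4] w 0.0852
tool shift to target [ 0.0052 -0.0008  0.0675]
```

>>> send_rows([
  [[0.005,0,0.008,0.3],[0,0,0.014,0],[0,0,0.014,0],[0,0,0.014,0],[0,0,0.01,0],[0,0,0.004,0],[0,0,0,0],[0,0,0,0]],
])

```text
clock: 33.05
eef_pos: [0.6552, -0.0915, 0.0433]
tool_rot: [1.0, 0.0, 0.006, 0.011]
ft_force: [-0.4, 0.2, -0.5]
grip_width: 0.0857
```

```bash
python3 st.py .6527 -.0905 .043
```

```text
t 33.05 p [ 0.6552 -0.0915  0.0433] yaw 0.05 z [ 0.013 -0.023 -1.   ] F [-0.4  0.2 -0.5] w 0.0857
tool shift to target [-0.0025 -0.001   0.0002]
```

>>> send_rows([
  [[-0.002,-0.001,0,0],[0,0,0,0],[0,0,0,0],[0,0,0,0],[0,0,0,0],[0,0,0,0],[0,0,0,0],[0,0,0,0]],
], hand=1)

```text
clock: 33.85
eef_pos: [0.6545, -0.0904, 0.0459]
tool_rot: [1.0, 0.0, 0.009, 0.012]
ft_force: [-0.2, 0.4, 0.5]
grip_width: 0.0377
```

```bash
python3 st.py .6527 -.0905 .043
```

```text
t 33.85 p [ 0.6545 -0.0904  0.0459] yaw 0.06 z [ 0.017 -0.023 -1.   ] F [-0.2  0.4  0.5] w 0.0377
tool shift to target [-0.0019  0.      0.0029]
```

>>> send_rows([
  [[0,0,0,0],[0,0,0,0],[0,0,-0.01,0],[0,0,-0.015,0],[0,0,-0.02,0],[0,0,-0.02,0],[0,0,-0.02,0],[0,0,-0.02,0]],
])

```text
clock: 34.65
eef_pos: [0.6493, -0.0876, 0.1516]
tool_rot: [1.0, 0.0, 0.003, 0.011]
ft_force: [0.4, 0.6, -1.2]
grip_width: 0.0382
```

```bash
python3 st.py .47 .0684 .15;python3 pic.py wrist w14
```

```text
t 34.65 p [ 0.6493 -0.0876  0.1516] yaw 0.05 z [ 0.007 -0.022 -1.   ] F [ 0.4  0.6 -1.2] w 0.0382
tool shift to target [-0.1791 -0.1561 -0.003 ]
```

View pics/w14.png

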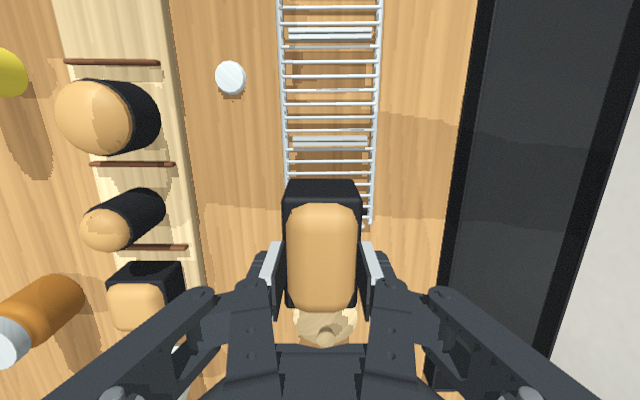

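>>> send_rows([
  [[-0.014,-0.012,0,0],[-0.026,-0.022,0,0],[-0.026,-0.022,0,0],[-0.026,-0.022,0,0],[-0.026,-0.022,0,0],[-0.026,-0.022,0,0],[-0.014,-0.012,0,0],[0,0,0,0]],
])

```text
clock: 35.5
eef_pos: [0.489, 0.0492, 0.1515]
tool_rot: [1.0, -0.001, 0.011, 0.012]
ft_force: [-0.0, -0.2, -2.0]
grip_width: 0.0378
```

```bash
python3 st.py .47 .0684 .0455
```

```text
t 35.5 p [0.489  0.0492 0.1515] yaw -0.09 z [ 0.021 -0.023 -1.   ] F [-0.  -0.2 -2. ] w 0.0378
tool shift to target [-0.0213 -0.0216  0.1051]
```

>>> send_rows([
  [[-0.008,-0.009,0,0],[-0.008,-0.008,0,0],[-0.002,-0.002,0.01,0],[0,0,0.015,0],[0,0,0.015,0],[0,0,0.01,0],[0,0,0.004,0],[0,0,0,0]],
])

```text
clock: 36.3
eef_pos: [0.474, 0.0673, 0.0929]
tool_rot: [1.0, -0.002, 0.012, 0.012]
ft_force: [0.3, -0.1, -1.7]
grip_width: 0.0381
```

```bash
python3 st.py .47 .0684 .0455
```

```text
t 36.3 p [0.474  0.0673 0.0929] yaw -0.23 z [ 0.025 -0.024 -0.999] F [ 0.3 -0.1 -1.7] w 0.0381
tool shift to target [-0.0051 -0.0023  0.0472]
```

>>> send_rows([
  [[-0.004,-0.002,0,-0.2],[0,0,0.008,0],[0,0,0.01,0],[0,0,0.01,0],[0,0,0.006,0],[0,0,0.001,0],[0,0,0,0],[0,0,0,0]],
])

```text
clock: 37.1
eef_pos: [0.4718, 0.0685, 0.0555]
tool_rot: [1.0, -0.001, 0.013, 0.012]
ft_force: [0.8, -0.8, -0.9]
grip_width: 0.0377
```

```bash
python3 st.py .47 .0684 .0455;python3 pic.py wrist w15;python3 pl.py .1
```

```text
t 37.1 p [0.4718 0.0685 0.0555] yaw -0.04 z [ 0.027 -0.024 -0.999] F [ 0.8 -0.8 -0.9] w 0.0377
tool shift to target [-0.002  -0.0001  0.01  ]
strip [368.  11.] 81 [0.4979 0.193  0.0278]
strip [315. 157.] 1128 [0.4692 0.114  0.0287]
tin far edge [0.4912 0.1021 0.0835]
```

View pics/w15.png

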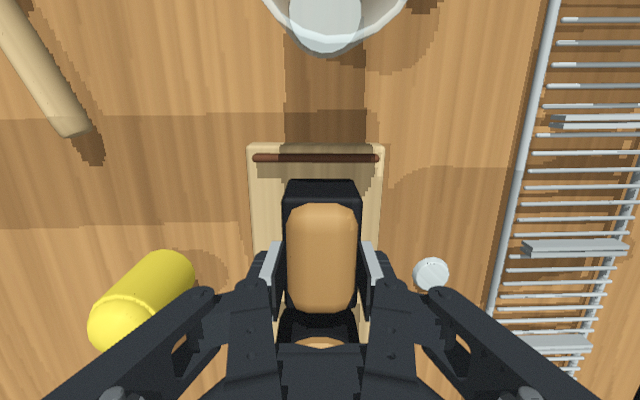

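>>> send_rows([
  [[-0.002,-0.001,0.002,0],[0,0,0.002,0],[0,0,0.002,0],[0,0,0.002,0],[0,0,0.002,0],[0,0,0.001,0],[0,0,0,0],[0,0,0,0]],
])

```text
clock: 37.95
eef_pos: [0.4713, 0.0697, 0.0461]
tool_rot: [1.0, -0.0, 0.015, 0.011]
ft_force: [-0.9, -0.5, -1.3]
grip_width: 0.0378
```

```bash
python3 st.py .47 .0684 .0455
```

```text
t 37.95 p [0.4713 0.0697 0.0461] yaw -0.03 z [ 0.03  -0.023 -0.999] F [-0.9 -0.5 -1.3] w 0.0378
tool shift to target [-0.0013  0.0012  0.0006]
```

>>> send_rows([
  [[0,0,0.001,0],[0,0,0.001,0],[0,0,0.001,0],[0,0,0.001,0],[0,0,0,0],[0,0,0,0],[0,0,0,0],[0,0,0,0]],
])

```text
clock: 38.75
eef_pos: [0.4717, 0.0697, 0.046]
tool_rot: [1.0, -0.0, 0.016, 0.011]
ft_force: [-1.5, -0.2, 3.5]
grip_width: 0.0382
```

```bash
python3 st.py .47 .0684 .0455
```

```text
t 38.75 p [0.4717 0.0697 0.046 ] yaw -0.03 z [ 0.032 -0.022 -0.999] F [-1.5 -0.2  3.5] w 0.0382
tool shift to target [-0.0017  0.0013  0.0005]
```

Contact. Release, rise, and retreat.

>>> send_rows([
  [[0,0,0,0],[0,0,0,0],[0,0,0,0],[0,0,0,0],[0,0,-0.005,0],[0,0,-0.02,0],[0,0,-0.025,0],[0,0,-0.025,0]],
], hand=-1)

```text
clock: 39.55
eef_pos: [0.4664, 0.0708, 0.1197]
tool_rot: [1.0, -0.001, 0.012, 0.012]
ft_force: [-0.1, 0.3, -0.2]
grip_width: 0.0855
```

>>> send_rows([
  [[0,0,-0.03,0],[0,0,-0.03,0],[0.02,0,-0.03,0],[0.03,0,-0.01,0],[0.03,0,0,0],[0.03,0,0,0],[0,0,0,0],[0,0,0,0]],
])

```text
clock: 40.35
eef_pos: [0.5782, 0.0736, 0.2352]
tool_rot: [1.0, -0.0, 0.018, 0.011]
ft_force: [-0.7, -0.4, -0.4]
grip_width: 0.0853
```

```bash
python3 st.py;python3 pic.py side s16 150 110 430 370;python3 pic.py scene a16 200 80 460 320;python3 - <<'E'
from h import *
for f in("scene","side"):
    c=Cam(f"last_{f}.npz");P=c.cloud();print(f)
    for nm,yc in(("obl",.0684),("rnd",-.0216),("dar",-.1116),("sq",-.2016)):
        m=(P[...,2]>.032)&(P[...,2]<.12)&(P[...,0]>.41)&(P[...,0]<.53)&(abs(P[...,1]-yc)<.041)&(c.z>0);q=P[m]
        if len(q)>20:print(nm,len(q),"ctr",((q.min(0)+q.max(0))/2)[:2].round(4),"ext",np.ptp(q,axis=0).round(3),"top",q[:,2].max().round(4),cv2.minAreaRect(q[:,:2].astype(np.float32)*1000)[2])
E
```

```text
t 40.35 p [0.5782 0.0736 0.2352] yaw -0.0 z [ 0.035 -0.022 -0.999] F [-0.7 -0.4 -0.4] w 0.0853
scene
obl 653 ctr [0.474  0.0703] ext [0.043 0.067 0.042] top 0.0745 0.18515896797180176
rnd 573 ctr [ 0.4712 -0.0202] ext [0.061 0.059 0.045] top 0.0771 64.1172103881836
dar 395 ctr [ 0.4723 -0.1103] ext [0.038 0.042 0.058] top 0.0897 87.17867279052734
sq 594 ctr [ 0.4688 -0.2013] ext [0.06  0.059 0.043] top 0.0756 0.49977967143058777
side
obl 657 ctr [0.4724 0.0673] ext [0.042 0.069 0.04 ] top 0.0734 89.50287628173828
rnd 969 ctr [ 0.4701 -0.0278] ext [0.062 0.054 0.045] top 0.0768 44.97539520263672
dar 848 ctr [ 0.4685 -0.1158] ext [0.044 0.04  0.058] top 0.09 15.047697067260742
sq 1656 ctr [ 0.4678 -0.2047] ext [0.058 0.058 0.042] top 0.074 89.54531860351562
```

View pics/s16.png

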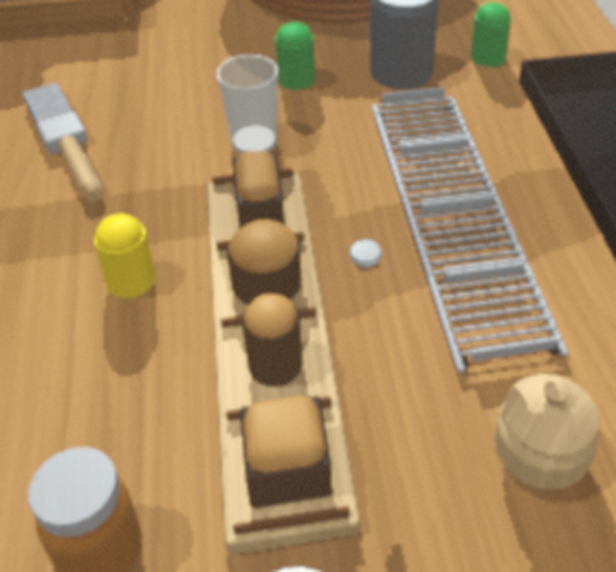

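View pics/a16.png

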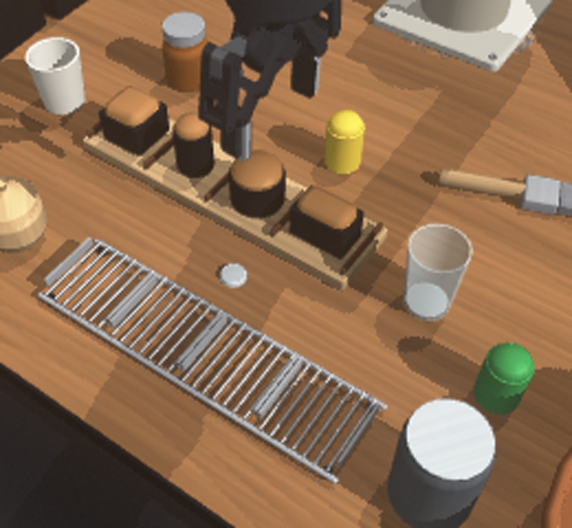

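All four stand upright in the right order, the glass is untouched, and the arm is clear. Handing in.

```bash
python3 -c "
from workcell import order
print(order.job_done())"
```

```text
the job is handed in; nothing more can be done
None
```

All four breads are on the wooden rack in reversed order and I handed the job in at about 40 s. From the right-hand end bay, as the robot sees it, they run square, narrow tall, round, oblong.

- **Position:** the last scene and side pictures put most of the breads within about 3 mm of their bay middles. The oblong is 2 to 4 mm off across the plank. The side view shows the round one 6 mm and the narrow tall one 4 mm off along the row, but it sees only part of each. The wrist view before release put every bread within about 1 mm along the row.
- **Standing flat:** the crust tops measured 74 to 77 mm (90 mm for the narrow tall one), as expected on the 18 mm bay floor.
- **Glass and look-alikes:** the glass is standing and neither it nor the green and yellow look-alikes was touched. The gripper was open and clear above the rack.

Two readings were off, with no visible effect. The tool drifted up to about 2.3° from vertical during the moves, and I could not correct it directly. The gripper opening also read 3 to 9 mm less than the width of the tin it held.

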